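Check the spring scale and record it under the dust cover

TASK

Check the spring scale: one by one add weights from the tray to those already in the pan, until the pan's pointer rests between the two marker pins on the gauge post (four weights in all), and let go. With the pan resting there, slide the recorder's dust cover aside, press the button fully down, and slide the cover fully shut again; only then put every weight back into the tray, leaving the pan empty and the cylinder, clamp and ceramic tips where they are.

Things in the scene. Friction and masses are not known exactly. Their poses are not given: they have to be found in the camera images.
- scale: Spring scale, fixed to the bench: green base 150 x 150 x 30 mm under a square sprung pan; at its +x side stands a white gauge post 125 mm tall carrying two dark marker pins, one above the other. Origin: centre of the base's underside, on the bench, straight below the pan's centre; +z up; the pan's sides run along its x and y
- pan_floor (a point): Centre of the upper face of the scale pan's floor. Pan: steel, 150 x 150 mm inside, rim 10 mm high and 4 mm thick; the floor is 100 mm above the bench when up, axes as the scale's. A dark pointer sticks out of its +x rim towards the gauge post
- pan (a joint): How far the sprung pan has sunk (m): 0 up, 0.05 at its lower stop. The spring is preloaded: one or two weights do not sink it, three sink it about 10 mm, four about 24 mm, five about 38 mm (each give or take 4 mm). The pointer lies between the two marker pins from 0.017 to 0.031, i.e. with four weights; pressing on it by hand does not count
- recorder: Weight recorder, fixed to the bench: grey box 130 (x) x 210 (y) x 55 mm tall with a push button on top under a sliding dust cover. Origin: centre of its underside; +z up; the cover slides along its y axis
- cover (a joint): Travel of the dust cover (m): 0 = shut, over the button; slides towards the recorder's +y to 0.085 = fully aside. It stays where it is left (about 1.5 N of friction)
- cover_grip (a point): Centre of the black upright fin on the cover, by which it is slid: 14 mm thick along the recorder's y, 36 mm along its x, 34 mm tall (17 mm above and below this point), standing on the cover plate (86 x 84 mm, 5 mm thick; 88 mm above the bench)
- button (a joint): Push button travel (m): 0 = up, 0.006 = fully pressed, against a spring (5 N at full travel)
- button_top (a point): Centre of the top of the round grey button (32 mm across, moves straight down), 77 mm above the bench when up, 50 mm towards -y from the recorder's centre; the shut cover is centred over it
- tray: Shallow wooden tray fixed to the bench, outside 262 (x) x 212 (y) x 26 mm tall, walls and floor 6 mm thick. Origin: centre of its underside; +z up
- weight1_mid (a point): Hexagonal iron weight, 34 mm across flats (39 mm across corners), 48 mm tall, about 0.35 kg, standing in the scale pan at the start. All weights are alike; may be absent. The point is its centre, 24 mm above its foot; its z axis runs along its length and its x axis is square to one pair of flats
- weight2_mid (a point): Hexagonal iron weight, 34 mm across flats (39 mm across corners), 48 mm tall, about 0.35 kg, standing in the scale pan at the start. All weights are alike; may be absent. The point is its centre, 24 mm above its foot; its z axis runs along its length and its x axis is square to one pair of flats
- weight3_mid (a point): Hexagonal iron weight, 34 mm across flats (39 mm across corners), 48 mm tall, about 0.35 kg, standing in the tray at the start. All weights are alike; may be absent. The point is its centre, 24 mm above its foot; its z axis runs along its length and its x axis is square to one pair of flats
- weight4_mid (a point): Hexagonal iron weight, 34 mm across flats (39 mm across corners), 48 mm tall, about 0.35 kg, standing in the tray at the start. All weights are alike; may be absent. The point is its centre, 24 mm above its foot; its z axis runs along its length and its x axis is square to one pair of flats
- weight5_mid (a point): Hexagonal iron weight, 34 mm across flats (39 mm across corners), 48 mm tall, about 0.35 kg, standing in the tray at the start. All weights are alike; may be absent. The point is its centre, 24 mm above its foot; its z axis runs along its length and its x axis is square to one pair of flats
- weight6_mid (a point): Hexagonal iron weight, 34 mm across flats (39 mm across corners), 48 mm tall, about 0.35 kg, standing in the tray at the start. All weights are alike; may be absent. The point is its centre, 24 mm above its foot; its z axis runs along its length and its x axis is square to one pair of flats
- weight7_mid (a point): Hexagonal iron weight, 34 mm across flats (39 mm across corners), 48 mm tall, about 0.35 kg, standing in the tray at the start. All weights are alike; may be absent. The point is its centre, 24 mm above its foot; its z axis runs along its length and its x axis is square to one pair of flats
- cylinder_mid (a point): Bystander: green glass graduated cylinder, 190 mm tall, 40 mm across, foot 68 mm; point at half height
- clamp_mid (a point): Bystander: steel boom clamp, U-shaped, 60 x 30 x 42 mm; point about half-way up
- tip1_mid (a point): Bystander: lilac ceramic nozzle tip, 24 mm across, 22 mm tall; point at half height
- tip2_mid (a point): Bystander: lilac ceramic nozzle tip, 24 mm across, 22 mm tall; point at half height
Mind the look-alikes: they are no part of the job. Leave any green look-alike of the part that bears weight4_mid alone.

How it is judged (in metres and radians):
On the way, in this order (a step that is already met when the one before it is completed fails the run):
1. the pan rests with its pointer between the pins (sunk 17 to 31 mm), nothing touched by the robot (value of joint pan between 0.017 and 0.031 m and contact force between each of the fingers, the arm and anything else below 0.3 N and velocity of joint pan between -0.01 and 0.01 m/s), for 0.5 s.
2. the cover is slid aside, the pan still between the pins (value of joint pan between 0.017 and 0.031 m and value of joint cover above 0.05 m), for 0.1 s.
3. the button is pressed fully down (at least 4.5 of its 6 mm), the pan between the pins (value of joint pan between 0.017 and 0.031 m and value of joint button above 0.0045 m and value of joint cover above 0.045 m), for 0.05 s.
4. the cover is shut again (within 6 mm) before the pan is unloaded (value of joint pan between 0.017 and 0.031 m and value of joint cover below 0.006 m and value of joint button below 0.002 m), for 0.2 s.
At the end, for the whole second after the job is handed in: every weight that is present lies or stands in the tray at rest, none is left in the pan, the pan is up (sunk under 3 mm), the cover is shut within 6 mm and the button is up (value of joint cover below 0.006 m and value of joint button below 0.002 m and value of joint pan below 0.003 m and x of weight1_mid in the frame of tray between -0.125 and 0.125 m and y of weight1_mid in the frame of tray between -0.1 and 0.1 m and z of weight1_mid in the frame of tray between 0 and 0.045 m and linear speed of each of weight1, weight2, weight3, weight4, weight5, weight6, weight7 below 0.02 m/s and x of weight2_mid in the frame of tray between -0.125 and 0.125 m and y of weight2_mid in the frame of tray between -0.1 and 0.1 m and z of weight2_mid in the frame of tray between 0 and 0.045 m and x of weight3_mid in the frame of tray between -0.125 and 0.125 m and y of weight3_mid in the frame of tray between -0.1 and 0.1 m and z of weight3_mid in the frame of tray between 0 and 0.045 m and x of weight4_mid in the frame of tray between -0.125 and 0.125 m and y of weight4_mid in the frame of tray between -0.1 and 0.1 m and z of weight4_mid in the frame of tray between 0 and 0.045 m and x of weight5_mid in the frame of tray between -0.125 and 0.125 m and y of weight5_mid in the frame of tray between -0.1 and 0.1 m and z of weight5_mid in the frame of tray between 0 and 0.045 m and x of weight6_mid in the frame of tray between -0.125 and 0.125 m and y of weight6_mid in the frame of tray between -0.1 and 0.1 m and z of weight6_mid in the frame of tray between 0 and 0.045 m and x of weight7_mid in the frame of tray between -0.125 and 0.125 m and y of weight7_mid in the frame of tray between -0.1 and 0.1 m and z of weight7_mid in the frame of tray between 0 and 0.045 m); the robot touches nothing.
It fails at once if the cylinder, clamp or a ceramic tip is moved more than 30 mm (distance of any of cylinder_mid, clamp_mid, tip1_mid, tip2_mid from where it was at the start of the episode above 0.03 m).
It fails at once if the glass cylinder is tipped over (angle between cylinder_mid's own z axis and vertical above 0.6 rad).
Of weight1, weight2 only 1 to 2 are there at a start; the rules pass over those that are not, and their reading is None.
Of weight3, weight4, weight5, weight6, weight7 only 3 to 4 are there at a start; the rules pass over those that are not, and their reading is None.
At some moment in a run one of weight3, weight4, weight5, weight6, weight7 may be knocked a few centimetres aside while the robot is not near it.
Once in a run the grip may slacken for a moment while it holds something.
It also fails if it takes over 208 s, if anything falls off the work surface, if the arm or the gripper's body presses on something with over 40 N, if the wrist force passes 120 N, or if a joint passes its speed limit or range.

ROBOT

A 6-joint arm with a two-finger parallel gripper is mounted at the origin on the work surface. World frame = base frame: x ahead of the robot, y to its left, z up, the work surface at z = 0. Lengths are in mm, angles in rad, forces in N, time in s.
With the tool pointing down it reaches from about 325 to 875 mm from the base axis. Payload 4.4 kg.
Tool frame: the origin (TCP) lies on the centre line of the jaws, within the pads' length; the fingertips stand ahead of it and the grasp point (between the pads) lies 6 mm ahead of it (ctrl.tcp_to_tips is the z of the fingertips in the tool frame, in mm); z points along the fingers, y is the direction in which the jaws open and shut (so a half turn about z gives the same grasp; the last joint's range is limited). The gripper opens to 85 mm and grips with 20 to 120 N. Pads are 22 mm wide; open, the fingers measure 114 mm over their backs; the gripper's body (76 mm by 85 mm) begins 54 mm behind the grasp point. The pads swing forward as they close: fully open they stand 13 mm farther back than shut.
Start: joints at [-1.266, 0.207, 1.542, -0, 1.393, -0.15], TCP at [252.576, -516.559, 256.282] pointing down, gripper open.
Joint ranges: [-2.73, 2.73], [-0.86, 2.22], [0.23, 2.46], [-1.11, 4.25], [0.08, 2.63], [-2.82, 2.82]. Speed limits (rad/s): [2.79, 2.79, 3.14, 3.14, 3.14, 3.14].

INTERFACE

Orientations are given as a 3x3 rotation matrix whose columns are the frame's x, y, z axes.
In Python, from plant import ctrl, sensors, optics gives the robot as it stands. Calls block until the motion is done:
- ctrl.move_ptp(position, orientation): joint-space move of the TCP to a pose.
- ctrl.move_l(position, rot=None, vel=150, threshold=None): straight line of the TCP; rot=None keeps the orientation; vel is the mean speed in mm/s. With threshold (N) it stops when the force on the tool has changed by that much, and returns True; else False.
- ctrl.set_joints(angles): joint-space move.
- ctrl.gripper_to(opening, force=None): finger opening in mm; force is the grip in N (None keeps the last); returns when the fingers have stopped.
- ctrl.hold(seconds).
- ctrl.solve_ik(position, orientation): joint angles nearest the present ones, or None.
- sensors.read_state(): the state.
- optics.grab_frame(name): name is "side" or "top" or "wrist"; returns (picture, depth): 384x512x3 uint8, red, green, blue; 384x512 float32, mm along the optical axis (not along the pixel's ray), 0 where there is no reading.
- optics.camera_params(name): a dict with "mtx" (3x3 intrinsics, pixels), "R" (3x3) and "t" (3): a world point X has camera coordinates R X + t; the wrist camera has in their place "T_tool_cam" (4x4, takes a point from camera to tool coordinates, whose origin is the TCP and whose axes are the flange's). Camera axes: x right, y down, z forward; pixel columns grow to the right and rows downward; lengths in mm; the calibration is good to about 2 mm. The wrist camera is an equidistant fisheye: a pixel r from the principal point sees the ray r / f radians off the axis. A picture is of the moment at which its call begins: read the wrist's pose just before it. camera_params takes no time and is no camera call.
A pose or a line that the arm cannot do raises ctrl.MotionError and nothing moves.
- ctrl.finish_job(): hands the job in, once; it reports no verdict.
The state is a dict: "t": time; "q": joint angles; "qvel": joint speeds; "tau": joint torques, N m; "eef_pos": TCP position; "eef_rot": TCP orientation; "force": force on the tool from outside, world axes, zero at the start; "wrist_torque": the same for the moment, N m; "grip_width": finger opening in mm.
Only numpy, scipy, OpenCV 4.12 (cv2) and the standard library are available. Lean on these libraries where they do the work, as an engineer would, in place of code of your own. Each camera call takes 0.05 s, during which the arm holds its last target.

## Working session

There is one attempt and no reset: what is moved stays moved. The work goes in short steps, each a Python script; the robot and the scene stay as the last script left them, time stands still between calls to the robot, and variables do not carry over. Pictures are saved under pics/ and viewed, and the job is handed in when it is done.

```bash
ls; mkdir -p pics; python3 - <<'E'
from plant import ctrl,sensors,optics
import cv2,numpy as np
s=sensors.read_state();print(s['t'],s['eef_pos'],s['grip_width'],ctrl.tcp_to_tips)
for n in ['side','top','wrist']:
    im,d=optics.grab_frame(n);np.savez(f'pics/{n}0.npz',im=im,d=d)
    cv2.imwrite(f'pics/{n}0.png',cv2.resize(im[:,:,::-1],(800,600),interpolation=cv2.INTER_CUBIC))
    print(n,{k:np.round(v,3).tolist() for k,v in optics.camera_params(n).items()})
E
```

```text
pics
0.0 [ 252.36192024 -515.88313231  255.12015475] 85.29201137519516 25.0
side {'mtx': [[406.584, 0.0, 254.562], [0.0, 406.584, 191.546], [0.0, 0.0, 1.0]], 'R': [[-0.936, -0.353, 0.019], [-0.232, 0.575, -0.785], [0.266, -0.739, -0.62]], 't': [539.807, 224.078, 813.304]}
top {'mtx': [[472.281, 0.0, 257.404], [0.0, 472.281, 196.019], [0.0, 0.0, 1.0]], 'R': [[-0.029, -1.0, 0.004], [-0.996, 0.028, -0.083], [0.083, -0.006, -0.997]], 't': [10.924, 582.601, 1291.852]}
wrist {'mtx': [[297.319, 0.0, 252.791], [0.0, 297.319, 192.457], [0.0, 0.0, 1.0]], 'T_tool_cam': [[-0.0, -0.946, -0.325, 82.818], [1.0, 0.0, -0.001, -0.314], [0.001, -0.325, 0.946, -116.658], [0.0, 0.0, 0.0, 1.0]]}
```

View pics/top0.png

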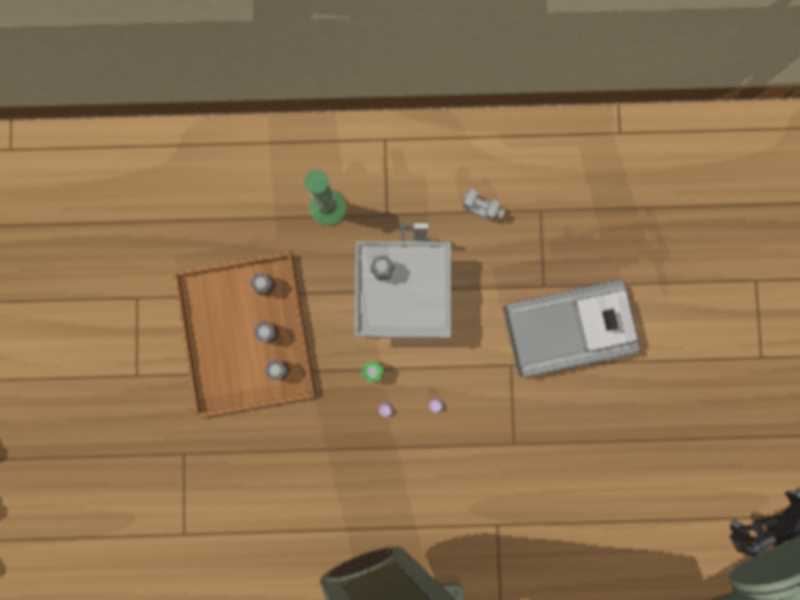

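View pics/side0.png

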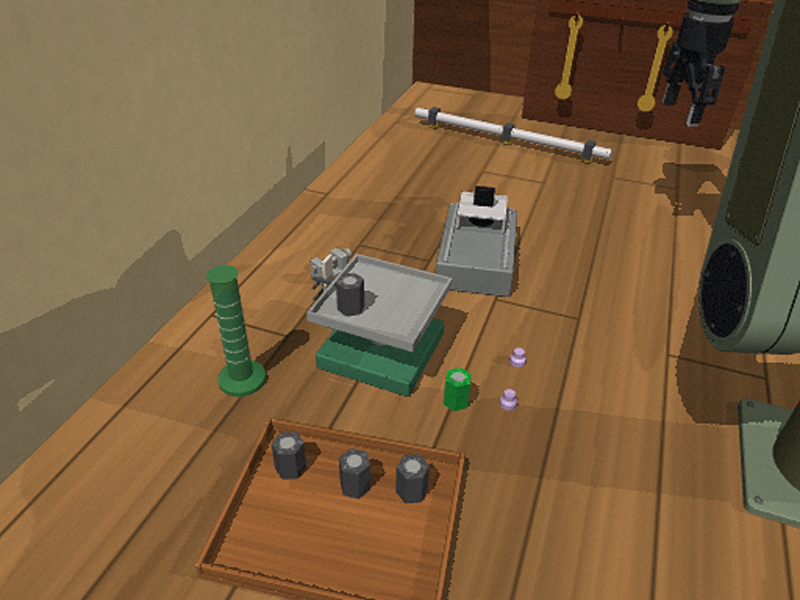

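View pics/wrist0.png

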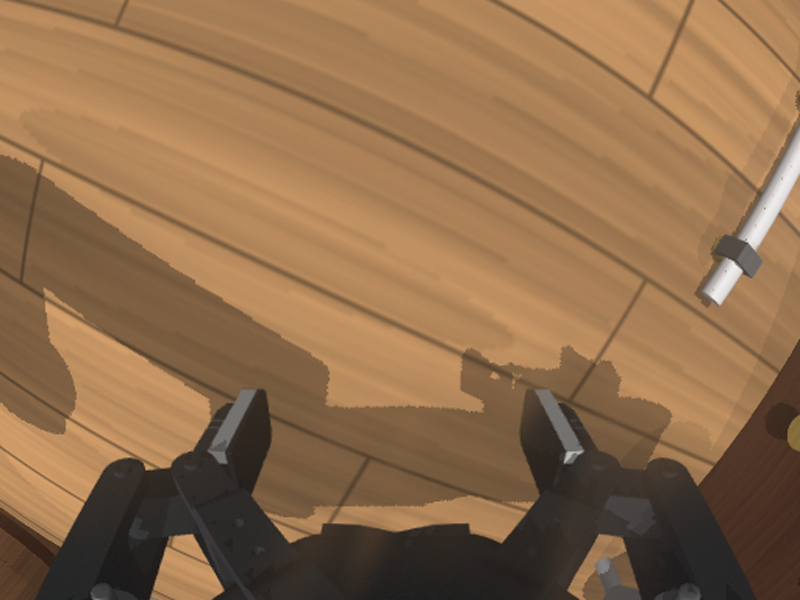

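The top view (800×600) shows one dark weight in the pan at (381,267), and three in the tray at (262,284), (265,332) and (277,370). The green look-alike stands on the bench at (372,371), so I'll leave it alone. The shut cover's fin is at (611,320).

```bash
cat > h.py <<'E'
from plant import ctrl,sensors,optics
import cv2,numpy as np
def cloud(n,im=None,d=None):
    if d is None: im,d=optics.grab_frame(n)
    p=optics.camera_params(n);K=np.array(p['mtx']);R=np.array(p['R']);t=np.array(p['t'])
    v,u=np.mgrid[:384,:512]
    X=np.stack([(u-K[0,2])/K[0,0]*d,(v-K[1,2])/K[1,1]*d,d],-1)
    W=(X-t)@R
    W[d==0]=np.nan
    return im,W
def down(a):  # jaw (tool y) direction at world angle a+90deg ; tool x at angle a, z down
    c,s=np.cos(a),np.sin(a)
    return np.array([[c,s,0],[s,-c,0],[0,0,-1.]])
def blobs(W,zlo,zhi,mn=15,mask=None):
    with np.errstate(invalid='ignore'): m=(W[...,2]>zlo)&(W[...,2]<zhi)
    if mask is not None: m&=mask
    n,l,s,c=cv2.connectedComponentsWithStats(m.astype(np.uint8),connectivity=8)
    return [(np.round(c[i],1),s[i,4],np.round(np.nanmean(W[l==i],0),1),W[l==i]) for i in range(1,n) if s[i,4]>=mn]
E
python3 - <<'E'
from h import *
for n in ['top','side']:
    f=np.load(f'pics/{n}0.npz');im,W=cloud(n,f['im'],f['d'])
    print(n)
    for z in [(12,34),(40,62),(62,80),(81,95),(95,130),(130,165)]:
        for b in blobs(W,*z,mn=12):
            if b[2][0]<300 or b[2][0]>880: continue
            r=cv2.minAreaRect(b[3][:,:2].astype(np.float32)) 
            print(z,b[0],b[1],b[2],np.round(r[0]),np.round(r[1]),round(r[2],1))
E
```

```text
top
(12, 34) [210.6 135.8] 98 [758.1 122.   16. ] [759. 124.] [38. 56.] 8.8
(12, 34) [306.1 134.9] 67 [ 752.8 -148.4   18.2] [ 754. -150.] [57. 16.] 62.5
(12, 34) [268.7 152.9] 24 [703.8 -40.8  21.2] [704. -39.] [28.  9.] 87.4
(12, 34) [153.1 212.9] 948 [544.6 285.   24.2] [542. 278.] [263. 213.] 8.5
(12, 34) [173.6 184. ] 19 [623.1 227.4  22.5] [626. 227.] [ 9. 33.] 85.4
(12, 34) [323.2 200.1] 12 [ 566.2 -188.8   23.1] [ 566. -189.] [22.  1.] 8.2
(12, 34) [328.6 223.2] 46 [ 501.5 -201.    23.3] [ 501. -201.] [101.   4.] 12.7
(12, 34) [175.6 214.3] 19 [538.3 222.9  23.9] [538. 224.] [13. 34.] 74.9
(12, 34) [182.9 237. ] 17 [474.8 203.6  22.7] [475. 203.] [10. 33.] 86.2
(12, 34) [278.9 259.4] 39 [405.4 -60.   18.9] [405. -59.] [19. 19.] 88.9
(12, 34) [246.6 262.8] 42 [398.8  29.6  19.5] [399.  30.] [19. 19.] 88.7
(40, 62) [301.2 126.5] 48 [ 771.7 -132.9   42.9] [ 772. -133.] [15. 30.] 61.6
(40, 62) [209.9 133. ] 23 [758.4 120.6  51.1] [760. 121.] [12. 32.] 26.9
(40, 62) [315.5 133. ] 48 [ 752.4 -172.1   42.5] [ 753. -171.] [20. 27.] 46.2
(40, 62) [166.7 181.1] 147 [628.1 240.8  54.1] 
[... 3619 characters left out ...]
(81, 95) [308.6 132.5] 401 [ 543.  -340.    89.4] [ 546. -350.] [86. 91.] 10.7
(81, 95) [149.7 217.8] 80 [764.7 136.3  88.1] [766. 133.] [34. 17.] 41.7
(95, 130) [381.3  55.9] 840 [ 424.4 -984.6  112.5] [ 431. -975.] [ 56. 336.] 89.6
(95, 130) [309.4 124.5] 143 [ 544.4 -345.   111.8] [ 545. -349.] [36. 19.] 10.4
(95, 130) [243.8 192.7] 3417 [605.   -1.1 104. ] [623.  -6.] [163. 192.] 88.0
(95, 130) [148.2 209.1] 215 [764.4 136.4 112.4] [766. 134.] [34. 17.] 35.2
(130, 165) [382.2  46.5] 817 [ 428.6 -987.5  147.4] [ 433. -977.] [ 56. 338.] 89.5
(130, 165) [223.5 182.9] 259 [638.3  33.4 144.5] [640.  29.] [35. 38.] 8.2
(130, 165) [145.7 195.9] 232 [764.5 136.3 147.6] [766. 134.] [34. 20.] 39.7
```

```bash
python3 - <<'E'
import cv2
im=cv2.imread('pics/top0.png')
im=cv2.imread('pics/top0.png')[160:420,160:660]
cv2.imwrite('pics/topcrop.png',cv2.resize(im,(800,416),interpolation=cv2.INTER_CUBIC))
E
```

```text
(no output)
```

View pics/topcrop.png

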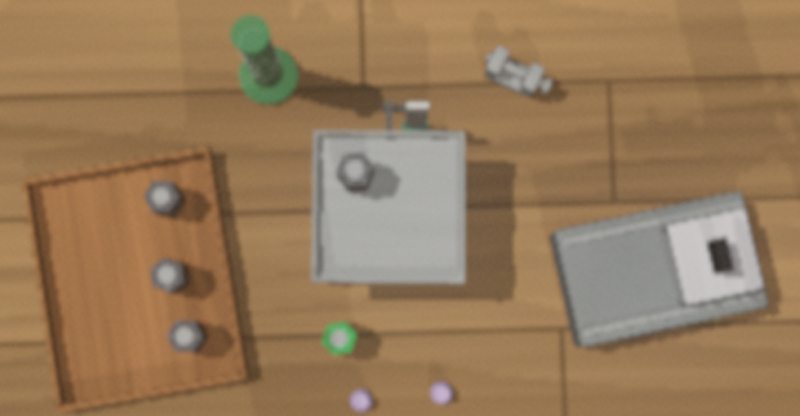

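The tray weights' tops are at about (628,241), (542,236) and (475,217), z≈54. The pan weight is at (638,27). The pan centre is (606,-4) and the fin is (543,-349). Next I'll look at the tray weights' yaw with the wrist camera.

```bash
cat >> h.py <<'E'
def wproj_rect(im,eef,rot,zplane,cx,cy,half,n=400):
    """orthographic-like rectification of wrist picture on plane z: returns image, world x up, y left"""
    p=optics.camera_params('wrist');K=np.array(p['mtx']);T=np.array(p['T_tool_cam'])
    v,u=np.mgrid[:n,:n]; s=2*half/n
    P=np.stack([cx+half-(v+.5)*s, cy+half-(u+.5)*s, np.full(u.shape,float(zplane))],-1)
    C=((P-eef)@rot - T[:3,3])@T[:3,:3]
    r=np.hypot(C[...,0],C[...,1]);th=np.arctan2(r,C[...,2])
    k=th/np.maximum(r,1e-9)
    return cv2.remap(im,(K[0,0]*k*C[...,0]+K[0,2]).astype(np.float32),(K[1,1]*k*C[...,1]+K[1,2]).astype(np.float32),cv2.INTER_CUBIC)
def wsnap():
    s=sensors.read_state();im,d=optics.grab_frame('wrist');return im,np.array(s['eef_pos']),np.array(s['eef_rot'])
E
python3 - <<'E'
from h import *
s=sensors.read_state();print(np.round(s['eef_rot'],2).tolist(), s['force'])
for a in [0,0.5,-.5,np.pi,2.6,-2.6]:
    for P in [(545,230,200),(628,241,42),(475,217,42),(640,27,136),(573,-37,136),(543,-349,110)]:
        q=ctrl.solve_ik(P,down(a));print(round(a,2),P,None if q is None else np.round(q,2))
E
```

```text
[[0.9, 0.44, -0.0], [0.44, -0.9, 0.0], [0.0, -0.0, -1.0]] [-0.46530446 -0.00050776 -0.14318761]
0 (545, 230, 200) [ 0.25  0.29  1.56 -0.    1.29  1.82]
0 (628, 241, 42) [ 0.24  0.63  1.42 -0.    1.08  1.81]
0 (475, 217, 42) [ 0.26  0.38  1.83 -0.    0.94  1.83]
0 (640, 27, 136) [-0.09  0.46  1.48 -0.    1.21  1.48]
0 (573, -37, 136) [-0.22  0.33  1.65 -0.    1.16  1.36]
0 (543, -349, 110) [-0.71  0.5   1.48 -0.    1.17  0.87]
0.5 (545, 230, 200) [ 0.25  0.29  1.56 -0.    1.29  1.32]
0.5 (628, 241, 42) [ 0.24  0.63  1.42 -0.    1.08  1.31]
0.5 (475, 217, 42) [ 0.26  0.38  1.83 -0.    0.94  1.33]
0.5 (640, 27, 136) [-0.09  0.46  1.48 -0.    1.21  0.98]
0.5 (573, -37, 136) [-0.22  0.33  1.65 -0.    1.16  0.86]
0.5 (543, -349, 110) [-0.71  0.5   1.48 -0.    1.17  0.37]
-0.5 (545, 230, 200) [ 0.25  0.29  1.56 -0.    1.29  2.32]
-0.5 (628, 241, 42) [ 0.24  0.63  1.42 -0.    1.08  2.31]
-0.5 (475, 217, 42) [ 0.26  0.38  1.83 -0.    0.94  2.33]
-0.5 (640, 27, 136) [-0.09  0.46  1.48 -0.    1.21  1.98]
-0.5 (573, -37, 136) [-0.22  0.33  1.65 -0.    1.16  1.86]
-0.5 (543, -349, 110) [-0.71  0.
[... 377 characters left out ...]
8]
2.6 (545, 230, 200) [ 0.25  0.29  1.56 -0.    1.29 -0.78]
2.6 (628, 241, 42) [ 0.24  0.63  1.42 -0.    1.08 -0.79]
2.6 (475, 217, 42) [ 0.26  0.38  1.83 -0.    0.94 -0.77]
2.6 (640, 27, 136) [-0.09  0.46  1.48 -0.    1.21 -1.12]
2.6 (573, -37, 136) [-0.22  0.33  1.65 -0.    1.16 -1.24]
2.6 (543, -349, 110) [-0.71  0.5   1.48 -0.    1.17 -1.73]
-2.6 (545, 230, 200) [ 0.25  0.29  1.56 -0.    1.29 -1.86]
-2.6 (628, 241, 42) [ 0.24  0.63  1.42 -0.    1.08 -1.87]
-2.6 (475, 217, 42) [ 0.26  0.38  1.83 -0.    0.94 -1.85]
-2.6 (640, 27, 136) [-0.09  0.46  1.48 -0.    1.21 -2.21]
-2.6 (573, -37, 136) [-0.22  0.33  1.65 -0.    1.16 -2.33]
-2.6 (543, -349, 110) [-0.71  0.5   1.48 -0.    1.17 -2.82]
```

```bash
python3 - <<'E'
from h import *
ctrl.move_ptp((530,215,270),down(0))
im,e,R=wsnap();print(e,sensors.read_state()['t'])
cv2.imwrite('pics/w1.png',cv2.resize(im[:,:,::-1],(800,600)))
r=[wproj_rect(im,e,R,54,x,y,40,260) for x,y in [(628,241),(542,236),(475,217)]]
cv2.imwrite('pics/w1r.png',np.hstack(r)[:,:,::-1])
E
```

```text
[530.30526363 214.27886103 269.96103002] 2.9583
```

View pics/w1.png

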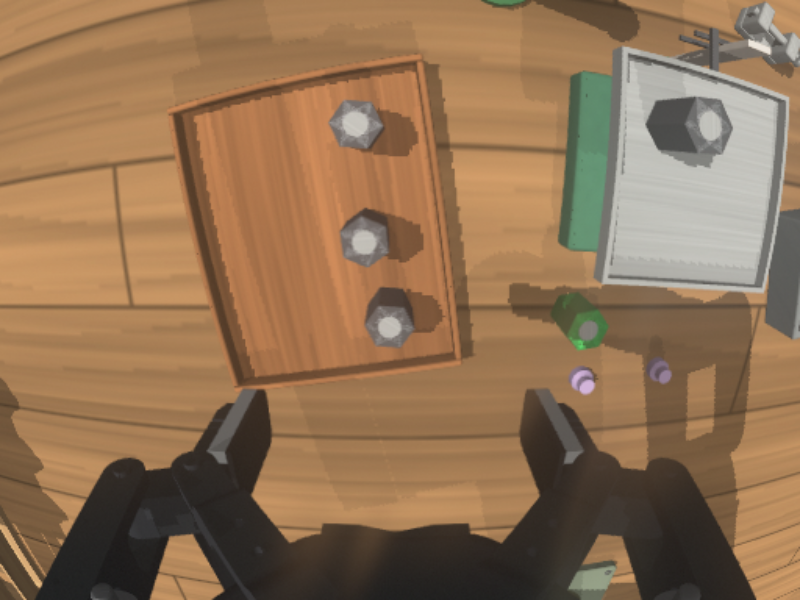

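View pics/w1r.png

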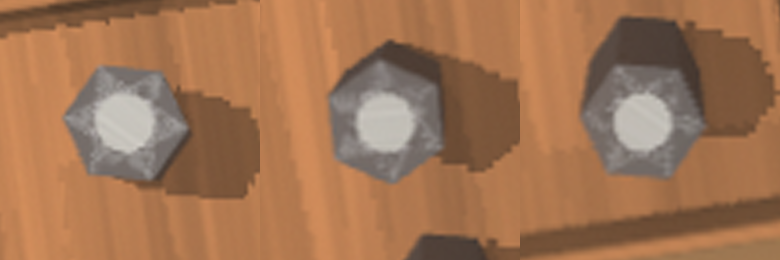

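Corner directions read from the crops: A about 24.8°, B about 5.1°, C about 25.3°. Refined centres: A (629.5,241.5), B (544,237), C (477,218.5). I'll check D and the pan in the same picture, then pick B.

```bash
cat >> h.py <<'E'
def pick(x,y,a,z,zup=230,op=52,force=70):
    ctrl.gripper_to(op)
    ctrl.move_ptp((x,y,zup if zup>z+60 else z+60),down(a))
    ctrl.move_l((x,y,z+45),vel=220)
    ctrl.move_l((x,y,z),vel=90)
    w=ctrl.gripper_to(20,force)
    g=sensors.read_state();print('gripped',round(g['grip_width'],1),'t',round(g['t'],1))
    ctrl.move_l((x,y,z+25),vel=50)
    ctrl.move_l((x,y,zup),vel=220)
    g=sensors.read_state();print('lifted',round(g['grip_width'],1),'F',np.round(g['force'],2),'t',round(g['t'],1))
def st():
    g=sensors.read_state();print('w',round(g['grip_width'],1),'p',np.round(g['eef_pos'],1),'F',np.round(g['force'],2),'t',round(g['t'],1));return g
E
python3 - <<'E'
from h import *
im=cv2.imread('pics/w1.png')[:,:,::-1];im=cv2.resize(im,(512,384))
e=np.array([530.3,214.28,269.96])
r=[wproj_rect(im,e,down(0),148,638,27,40,390),wproj_rect(im,e,down(0),110,606,-4,100,390)]
cv2.imwrite('pics/w1p.png',np.hstack(r)[:,:,::-1])
pick(544,237,np.radians(5.1),42)
im,W=cloud('top');im2,_=optics.grab_frame('side')
cv2.imwrite('pics/t1.png',np.hstack([cv2.resize(im,(400,300)),cv2.resize(im2,(400,300))])[:,:,::-1])
E
```

```text
gripped 33.1 t 5.4
lifted 33.2 F [-0.37  0.07 -4.92] t 7.0
```

View pics/w1p.png

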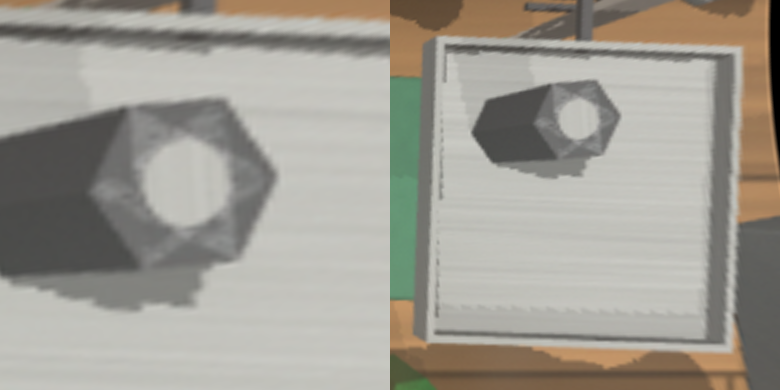

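View pics/t1.png

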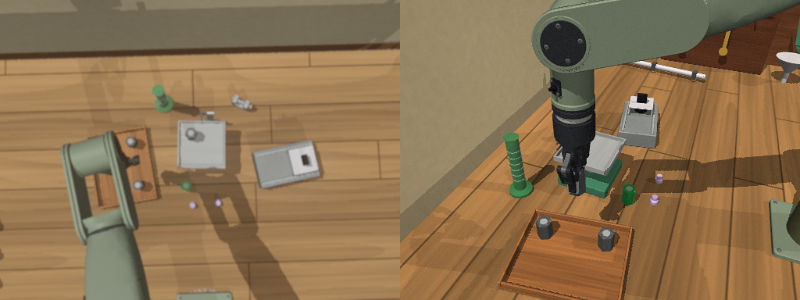

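```bash
cat >> h.py <<'E'
PA=-0.03
def place(x,y,z0,a=PA,extra=0,thr=2.0,op=48,zup=230,low=20):
    ctrl.move_ptp((x,y,zup),down(a))
    ctrl.move_l((x,y,z0+15),vel=200)
    st()
    hit=ctrl.move_l((x,y,z0-low),vel=25,threshold=thr)
    g=st();print('hit',hit)
    if extra:
        p=g['eef_pos'];ctrl.move_l((x,y,p[2]-extra),vel=25);st()
    ctrl.gripper_to(op)
    p=sensors.read_state()['eef_pos']
    ctrl.move_l((x,y,p[2]+50),vel=120);ctrl.move_l((x,y,zup),vel=250)
    st()
E
python3 - <<'E'
from h import *
place(638.5,-38,136)
im,W=cloud('top')
for z in [(40,62),(130,165)]:
    for b in blobs(W,*z,mn=60):
        if 400<b[2][0]<700: print(b[0],b[1],b[2])
im2,_=optics.grab_frame('side')
cv2.imwrite('pics/t2.png',np.hstack([cv2.resize(im,(400,300)),cv2.resize(im2,(400,300))])[:,:,::-1])
E
```

```text
w 33.1 p [638.7 -36.8 151.3] F [ 0.77 -0.6  -2.75] t 8.7
w 33.8 p [638.3 -38.  135.1] F [2.84 0.24 0.76] t 9.5
hit True
w 48.1 p [639.1 -38.1 231. ] F [ 0.03 -0.1   0.1 ] t 10.7
[166.8 181.1] 150 [628.  240.5  53.5]
[357.1 212. ] 2568 [ 529.  -274.8   55.7]
[176.2 237. ] 152 [475.3 217.   54.2]
```

View pics/t2.png

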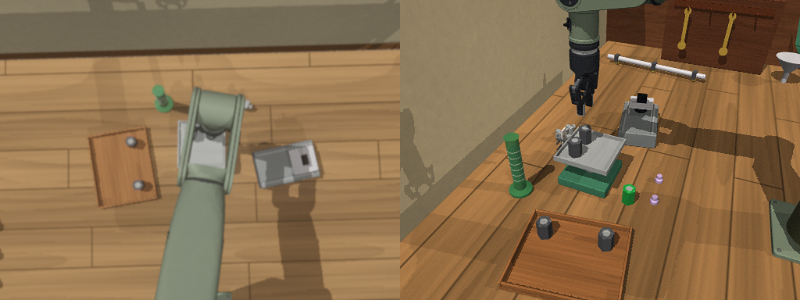

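B is standing in the pan and A and C have not moved. Next I'll put A at the near-right slot.

```bash
python3 - <<'E'
from h import *
pick(629.5,241.5,np.radians(24.8),42)
place(571.5,-36,136)
im,W=cloud('top')
for z in [(40,62),(120,165)]:
    for b in blobs(W,*z,mn=60):
        if 400<b[2][0]<700: print(b[0],b[1],b[2])
im2,_=optics.grab_frame('side')
cv2.imwrite('pics/t3.png',cv2.resize(im2[100:360,80:400],(800,650))[:600,:,::-1])
E
```

```text
gripped 33.4 t 13.8
lifted 33.2 F [-0.58 -0.62 -4.33] t 15.4
w 33.2 p [572.1 -35.1 151.2] F [-0.34  0.29 -3.3 ] t 17.0
w 33.1 p [570.4 -35.9 134. ] F [ 0.77  0.04 -2.41] t 17.7
hit True
w 48.0 p [572.1 -36.1 230.7] F [ 0.08  0.64 -0.44] t 18.9
[357.1 212.1] 2560 [ 528.8 -274.6   55.6]
[176.1 237. ] 151 [475.4 217.2  54.1]
[240.3 170.6] 61 [639.8  36.9 137.2]
[391.5 203.8] 60 [ 544.6 -349.7  123.1]
```

View pics/t3.png

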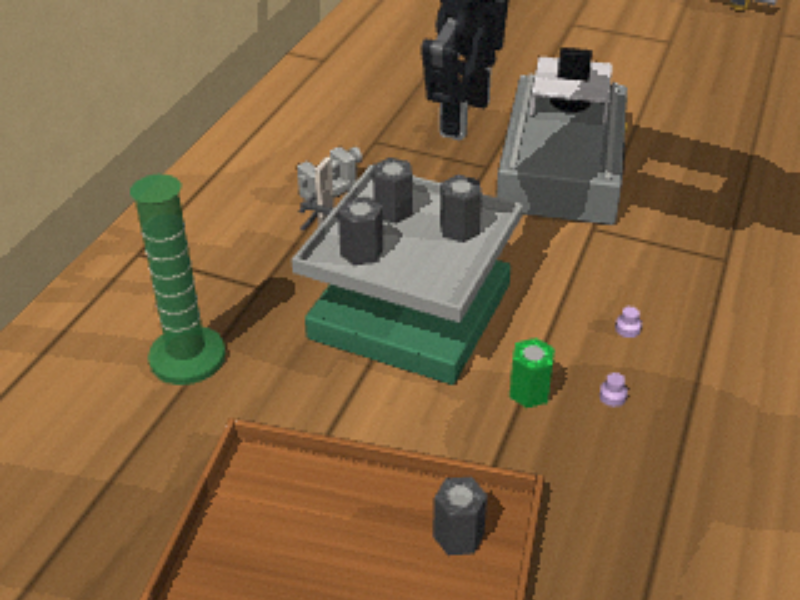

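Three weights are in the pan, which has sunk about 10 mm (tops at 137). Next, C goes to the fourth slot.

```bash
python3 - <<'E'
from h import *
pick(477,218.5,np.radians(25.3),42)
place(573.5,30,126,extra=4)
ctrl.move_ptp((545,-200,260),down(0.185))
ctrl.hold(.3)
im,W=cloud('top')
for z in [(40,62),(100,165)]:
    for b in blobs(W,*z,mn=60):
        if 400<b[2][0]<700: print(b[0],b[1],b[2])
for b in blobs(W,115,140,mn=20):
    if b[2][1]>-100: print(b[0],b[1],b[2])
im2,_=optics.grab_frame('side')
cv2.imwrite('pics/t4.png',cv2.resize(im2[100:360,80:400],(800,650))[:600,:,::-1])
st()
E
```

```text
gripped 33.4 t 22.1
lifted 33.3 F [-0.09  0.11 -4.18] t 23.6
w 33.2 p [573.8  31.1 141.6] F [ 0.82  0.23 -3.48] t 25.0
w 33.0 p [572.4  30.  118.6] F [ 1.05 -0.31 -2.93] t 25.9
hit True
w 33.4 p [573.3  30.  114.2] F [-1.01 -0.43  0.15] t 26.2
w 47.9 p [573.7  30.  230.3] F [-0.61 -0.32 -1.66] t 27.5
[354.5 226.8] 868 [ 489.1 -265.8   55.6]
[237.6 237.8] 136 [468.4  51.5  48.8]
[244.3 172.2] 163 [637.3  27.1 122.4]
[277.8 181.3] 161 [611.1 -58.8 122.7]
[244.1 198. ] 156 [570.4  29.3 123.3]
[269.8 198.1] 157 [568.2 -36.9 123.4]
[207.3 126.4] 30 [758.6 119.7 129.6]
[269. 145.] 27 [706.6 -39.  123.3]
[244.3 171.8] 154 [638.1  27.1 123.4]
[277.9 181. ] 152 [611.8 -59.  123.6]
[244.1 197.8] 152 [570.7  29.4 123.7]
[269.9 197.9] 152 [568.5 -37.2 124. ]
w 48.2 p [ 545.2 -199.2  260. ] F [-0.02 -0.64 -0.31] t 28.8
```

View pics/t4.png

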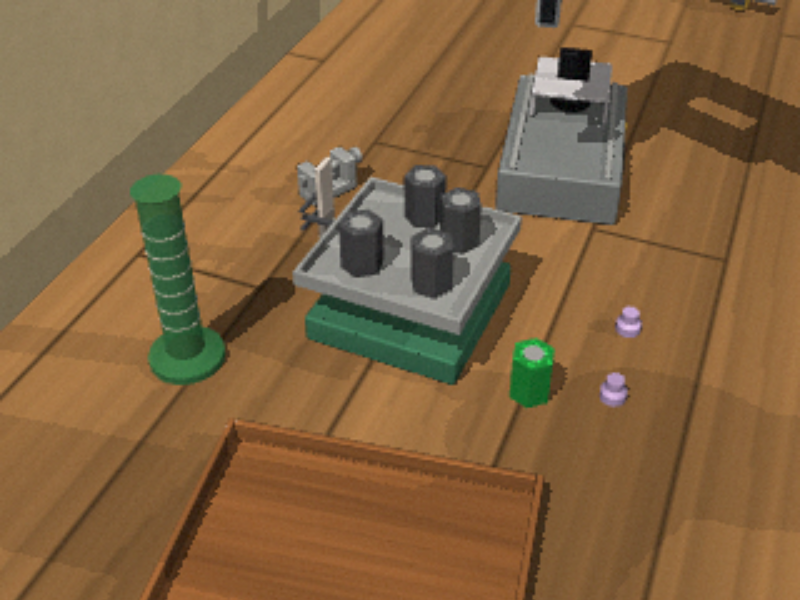

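All four weights are in the pan, sunk about 24 mm. Weight B was nudged to (611,-59) but is still in the pan. Now the cover.

```bash
python3 - <<'E'
from h import *
a=0.185;u=np.array([-np.sin(a),np.cos(a),0])
f=np.array([543.7,-349.2,118])
ctrl.gripper_to(50)
ctrl.move_ptp(f+[0,0,80],down(a));ctrl.move_l(f+[0,0,20],vel=200);ctrl.move_l(f,vel=60)
ctrl.gripper_to(5,40);st()
ctrl.move_l(f+83*u,vel=80);g=st()
ctrl.gripper_to(50)
ctrl.move_l(f+83*u+[0,0,90],vel=150)
ctrl.move_l(f+[0,0,90]-15*u,vel=150)
im,d=optics.grab_frame('wrist');im2,_=optics.grab_frame('side')
cv2.imwrite('pics/c1.png',np.hstack([cv2.resize(im,(400,300)),cv2.resize(im2[60:300,160:480],(400,300))])[:,:,::-1])
im,W=cloud('top')
for z in [(81,95),(100,165)]:
    for b in blobs(W,*z,mn=40):
        if 400<b[2][0]<700: print(b[0],b[1],b[2])
E
```

```text
w 13.7 p [ 543.9 -349.5  118.5] F [ 0.23 -0.12  2.24] t 31.1
w 13.5 p [ 528.5 -266.8  118.5] F [-1.39  1.56  7.96] t 32.3
[257.8 182.2] 404 [614.7  -7.4  85.7]
[356.6 212. ] 921 [ 527.5 -266.2   88.4]
[244.3 172.2] 164 [637.4  27.1 122.3]
[277.8 181.3] 163 [611.  -58.8 122.8]
[244.1 197.9] 155 [570.5  29.4 123.3]
[269.8 198.1] 157 [568.3 -36.8 123.3]
[358.7 211.3] 99 [ 527.8 -265.2  119.3]
```

View pics/c1.png

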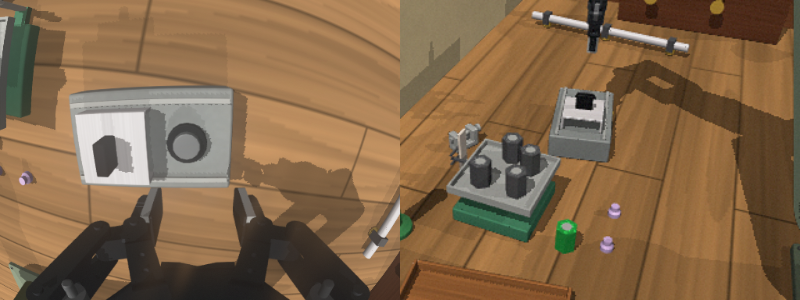

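The cover is aside (fin at about (528,-266)) and the button is exposed. Now pressing it.

```bash
python3 - <<'E'
from h import *
a=0.185
b=np.array([543.7,-349.2,0])
ctrl.gripper_to(0,30)
ctrl.move_l(b+[0,0,115],vel=120);st()
h=ctrl.move_l(b+[0,0,94],vel=20,threshold=9);print(h);st()
ctrl.hold(.2);st()
im2,_=optics.grab_frame('side');cv2.imwrite('pics/b1.png',cv2.resize(im2[60:200,220:400],(770,600),interpolation=cv2.INTER_CUBIC)[:,:,::-1])
E
```

```text
w 0.1 p [ 544.4 -349.8  116. ] F [ 0.72  0.17 -0.39] t 35.9
True
w -0.2 p [ 543.7 -349.1   96.3] F [ 0.19 -0.87  5.03] t 36.8
w 0.1 p [ 543.6 -349.2   96.1] F [-0.16  0.23  6.8 ] t 37.0
```

View pics/b1.png

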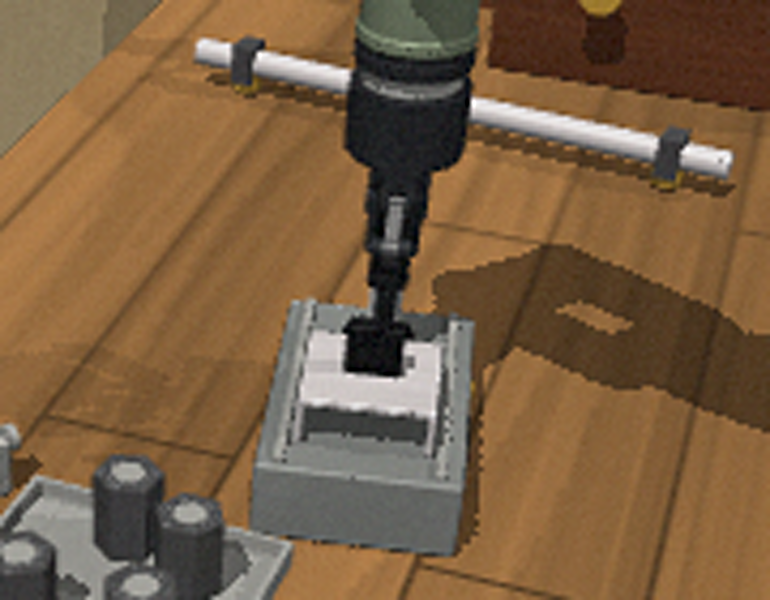

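```bash
python3 - <<'E'
from h import *
a=0.185;u=np.array([-np.sin(a),np.cos(a),0]);b=np.array([543.7,-349.2,0])
print(ctrl.move_l(b+[0,0,93.5],vel=10,threshold=12));ctrl.hold(.1);st()
ctrl.move_l(b+[0,0,125],vel=80);ctrl.move_l(b+[0,0,190],vel=200)
f=b+[0,0,118.]
g=f+83*u
ctrl.gripper_to(50)
ctrl.move_l(g+[0,0,60],vel=200);ctrl.move_l(g,vel=80)
ctrl.gripper_to(5,40);st()
ctrl.move_l(f-1*u,vel=70);st()
ctrl.hold(.2)
ctrl.gripper_to(50);ctrl.move_l(f+[0,0,100],vel=150)
ctrl.move_l(f+[-60,60,130],vel=200)
im,W=cloud('top')
for z in [(81,95),(100,165)]:
    for bb in blobs(W,*z,mn=40):
        if 400<bb[2][0]<700: print(bb[0],bb[1],bb[2])
im2,_=optics.grab_frame('side')
im,_=optics.grab_frame('wrist')
cv2.imwrite('pics/c2.png',np.hstack([cv2.resize(im,(400,300)),cv2.resize(im2[60:300,160:480],(400,300))])[:,:,::-1])
st()
E
```

```text
True
w -0.0 p [ 543.7 -349.2   96.2] F [-1.31  0.24  4.82] t 37.4
w 13.2 p [ 528.8 -267.8  118.8] F [-0.51  0.61  3.31] t 40.8
w 13.3 p [ 544.2 -350.3  118.8] F [-0.83  2.39  5.69] t 42.1
[256.9 179.3] 396 [622.4  -5.1  85.6]
[383.7 200.7] 590 [ 555.4 -339.3   88.7]
[244.3 172.2] 163 [637.3  27.  122.3]
[277.8 181.3] 162 [611.2 -58.9 122.5]
[244.1 198. ] 156 [570.4  29.4 123.4]
[269.7 198. ] 158 [568.5 -36.7 122.8]
[390.2 203.6] 88 [ 545.5 -347.6  118.3]
w 50.5 p [ 484.  -289.8  247.1] F [ 0.    0.62 -0.07] t 44.3
```

View pics/c2.png

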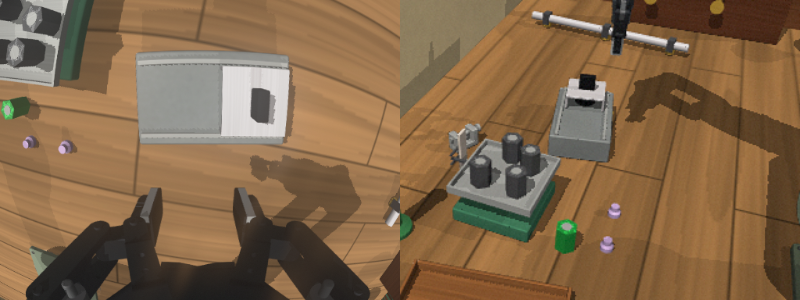

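The press reached the hard stop: z stayed at 96.2 while I commanded lower. The cover looks shut. I'll check it from above, and read the weights' poses, before unloading.

```bash
python3 - <<'E'
from h import *
ctrl.move_ptp((520,0,270),down(PA))
im,e,R=wsnap()
r=[wproj_rect(im,e,R,124,x,y,40,200) for x,y in [(639,28),(611,-59),(572,30),(570,-37)]]
cv2.imwrite('pics/u1.png',cv2.resize(np.hstack(r),(800,200))[:,:,::-1])
im,W=cloud('top')
for z in [(81,95),(100,165)]:
    for bb in blobs(W,*z,mn=40):
        if 400<bb[2][0]<700: print(bb[0],bb[1],bb[2],np.round(cv2.minAreaRect(bb[3][:,:2].astype(np.float32))[0],1))
E
```

```text
[260.  162.1] 220 [668.3 -14.9  85.6] [664.5 -11.2]
[387.5 205.2] 915 [ 543.1 -349.1   88.4] [ 543.6 -350.7]
[244.3 172.2] 163 [637.4  27.2 122.5] [638.3  27.2]
[277.9 180.7] 148 [612.6 -59.1 123.4] [613.5 -59.7]
[390.6 204.5] 103 [ 543.2 -348.4  119.2] [ 543.6 -350.3]
```

View pics/u1.png

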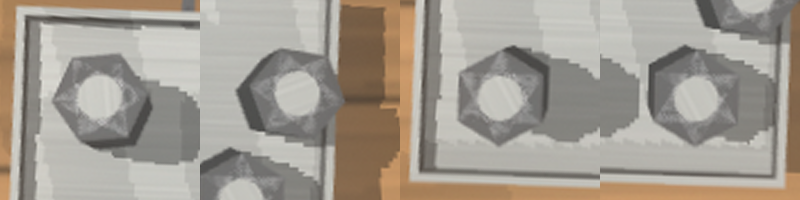

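The cover is back at its initial spot ((543.1,-349.1), the same as at the start). B stands close to the rim and to A, so I'll unload A first, then B.

```bash
cat >> h.py <<'E'
TA=np.radians(8.5)
def tw(x,y): 
    c,s=np.cos(TA),np.sin(TA);return 542.5+c*x-s*y,279+s*x+c*y
def tray(i):
    x,y=tw(*[(60,45),(-60,45),(60,-40),(-60,-40)][i])
    place(x,y,46,a=TA,low=10,zup=210,op=52)
E
python3 - <<'E'
from h import *
pick(571,-35.5,0.04,116,op=46)
tray(0)
im,W=cloud('top')
for z in [(40,62),(110,165)]:
    for bb in blobs(W,*z,mn=60):
        if 400<bb[2][0]<700: print(bb[0],bb[1],bb[2])
im2,_=optics.grab_frame('side')
cv2.imwrite('pics/u2.png',cv2.resize(im2[100:360,80:400],(800,650))[:600,:,::-1])
E
```

```text
gripped 33.4 t 47.5
lifted 33.5 F [ 0.55  0.1  -4.01] t 48.7
w 33.7 p [596.8 332.5  62.8] F [ 1.75  0.81 -3.06] t 51.0
w 33.4 p [595.2 332.5  48.1] F [ 0.1  -0.15  4.1 ] t 51.6
hit True
w 52.0 p [594.6 332.1 209. ] F [ 0.6  -0.43 -0.89] t 53.1
[357.2 212. ] 2573 [ 528.9 -275.1   55.6]
[134.3 196.2] 126 [589.2 329.2  54.1]
[237.6 237.8] 137 [468.4  51.5  49.2]
[244.1 171.5] 168 [637.1  27.2 136.6]
[278.  180.8] 170 [610.9 -58.6 136.9]
[244.1 197.6] 161 [570.3  29.1 137.6]
[391.1 204.5] 89 [ 543.  -349.1  121.3]
```

View pics/u2.png

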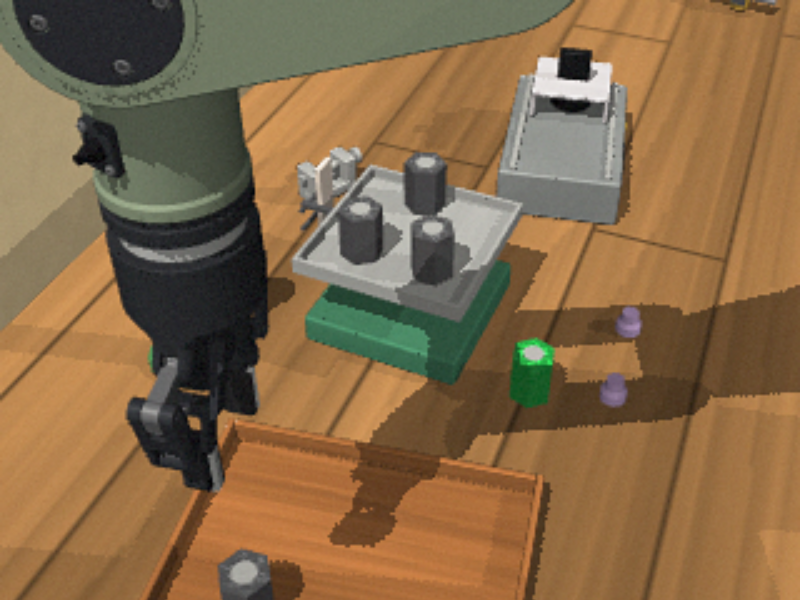

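A is in the tray and the remaining three weights are standing. Next B, at (612.5,-58).

```bash
python3 - <<'E'
from h import *
pick(612.5,-58,np.radians(25.9),130,op=50)
tray(1)
im,W=cloud('top')
for z in [(40,62),(110,165)]:
    for bb in blobs(W,*z,mn=60):
        if 400<bb[2][0]<700: print(bb[0],bb[1],bb[2])
im2,_=optics.grab_frame('side')
cv2.imwrite('pics/u3.png',cv2.resize(im2[100:360,80:400],(800,650))[:600,:,::-1])
E
```

```text
gripped 33.5 t 56.2
lifted 33.6 F [-1.02 -0.81 -3.89] t 57.4
w 33.3 p [478.  314.9  62.2] F [ 0.17 -0.2  -3.4 ] t 59.7
w 33.7 p [476.5 314.7  47.5] F [-1.19 -0.28  5.04] t 60.4
hit True
w 52.1 p [475.7 314.3 208.7] F [-0.99  0.2  -0.42] t 61.9
[357.3 212.1] 2557 [ 528.9 -275.1   55.6]
[134.1 195.5] 150 [591.2 330.   53.5]
[237.6 237.8] 138 [468.5  51.5  49. ]
[244.1 171.1] 179 [636.9  27.1 146.4]
[244.  197.4] 165 [570.   29.  147.5]
[391.  204.4] 93 [ 543.1 -348.9  120.8]
```

View pics/u3.png

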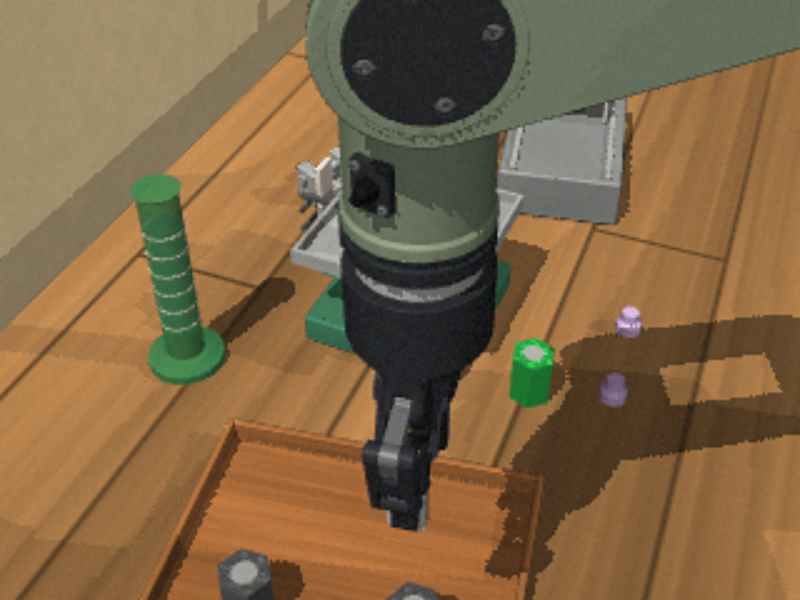

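A and B stand in the tray, and the pan is up with C and D left. Taking D, then C.

```bash
python3 - <<'E'
from h import *
pick(638.5,28,np.radians(25.9),140,op=50)
g=st()
tray(2)
im,W=cloud('top')
for z in [(10,62),(110,165)]:
    for bb in blobs(W,*z,mn=60):
        if 400<bb[2][0]<700: print(bb[0],bb[1],bb[2])
im2,_=optics.grab_frame('side')
cv2.imwrite('pics/u4.png',cv2.resize(im2[100:360,80:400],(800,650))[:600,:,::-1])
E
```

```text
gripped 34.4 t 64.7
lifted 34.3 F [-0.03  0.34 -5.13] t 65.8
w 34.3 p [638.7  28.  230.2] F [-0.03  0.34 -5.13] t 65.8
w 34.3 p [609.4 248.1  62.7] F [ 0.51  0.19 -3.  ] t 67.6
w 34.5 p [607.7 248.4  47.3] F [ 0.22 -0.4   3.74] t 68.2
hit True
w 52.1 p [607.1 248.1 208.9] F [-0.13 -0.19 -0.44] t 69.7
[185.9 208.5] 448 [554.1 194.2  23.8]
[356.3 212.5] 2654 [ 527.9 -272.7   54.6]
[166.2 190.8] 142 [602.2 243.4  47.8]
[118.2 212. ] 170 [549.3 382.2  22.7]
[133.9 197.7] 130 [585.7 332.2  46.8]
[237.8 237.8] 142 [468.5  51.1  47.5]
[244.  197.4] 167 [570.   29.  146.8]
[391.  204.4] 90 [ 543.1 -349.   121.2]
```

View pics/u4.png

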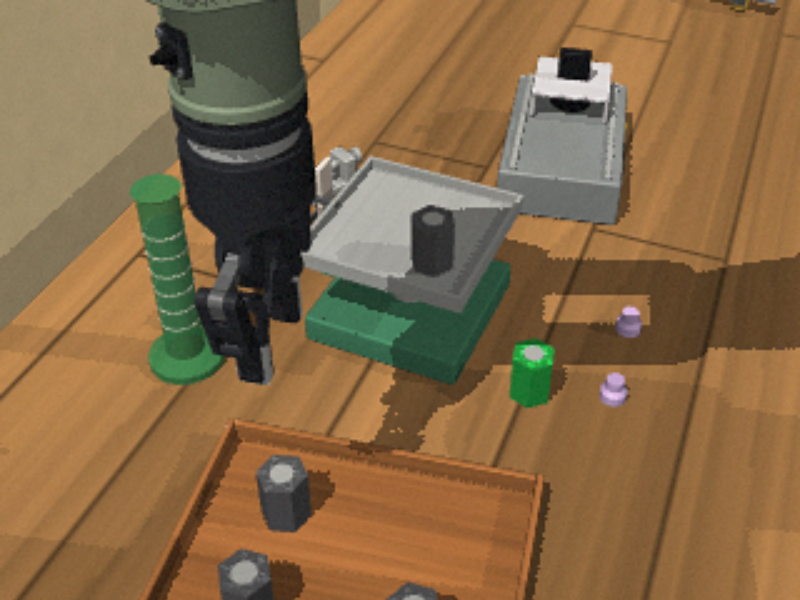

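Three weights stand in the tray and only C is left in the pan.

```bash
python3 - <<'E'
from h import *
pick(572.5,30,-0.05,140,op=50)
st()
tray(3)
ctrl.move_ptp((400,-150,300),down(0))
ctrl.hold(0.5)
im,W=cloud('top')
for z in [(40,62),(81,95),(98,104),(110,165)]:
    for bb in blobs(W,*z,mn=40):
        if 400<bb[2][0]<700: 
            d=bb[2][:2]-[542.5,279];c,s=np.cos(TA),np.sin(TA)
            print(bb[0],bb[1],bb[2],'tray',np.round([c*d[0]+s*d[1],-s*d[0]+c*d[1]]))
im2,_=optics.grab_frame('side')
cv2.imwrite('pics/z.png',np.hstack([cv2.resize(im,(400,300)),cv2.resize(im2,(400,300))])[:,:,::-1])
cv2.imwrite('pics/z2.png',cv2.resize(im[90:280,90:430],(800,447),interpolation=cv2.INTER_CUBIC)[:,:,::-1])
st()
E
```

```text
gripped 33.1 t 72.2
lifted 33.2 F [ 0.17  0.51 -4.13] t 73.3
w 33.2 p [572.6  30.  230.1] F [ 0.17  0.51 -4.13] t 73.3
w 33.6 p [490.7 230.4  62.2] F [ 0.21  0.01 -4.16] t 75.1
w 32.9 p [489.2 230.7  47.2] F [0.23 1.45 4.61] t 75.7
hit True
w 52.2 p [488.2 230.3 208.6] F [-1.19 -0.67 -0.83] t 77.2
[357.3 212. ] 2568 [ 529.  -275.2   55.6] tray [ -95. -546.]
[164.6 189.2] 147 [605.9 246.6  54.2] tray [ 58. -41.]
[134.3 195.5] 152 [591.2 329.4  53.7] tray [56. 43.]
[171.8 232.9] 149 [486.7 228.6  54.2] tray [-63. -42.]
[237.6 237.8] 138 [468.5  51.5  48.5] tray [-107. -214.]
[141.  238.3] 153 [474.6 312.   53.5] tray [-62.  43.]
[387.7 205.2] 916 [ 543.1 -349.4   88.6] tray [ -92. -622.]
[257.6 185.2] 2509 [604.9  -6.5 100.9] tray [  20. -292.]
[391.  204.5] 92 [ 543.  -348.8  121.4] tray [ -92. -621.]
w 51.8 p [ 400.  -149.9  300. ] F [0.03 0.6  0.28] t 79.3
```

View pics/z.png

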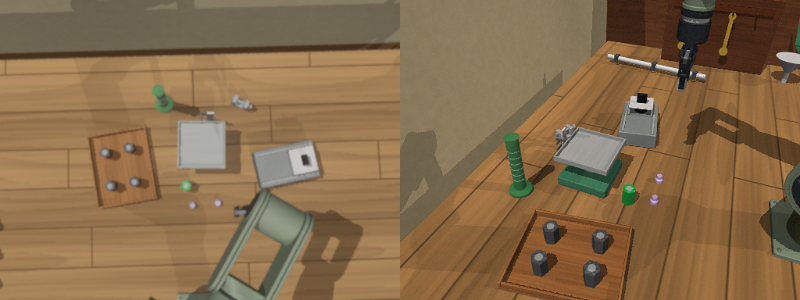

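View pics/z2.png

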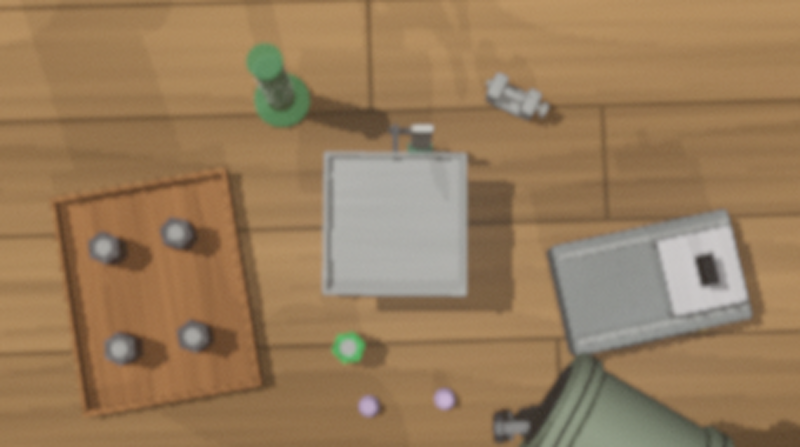

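All four weights stand well inside the tray at crop pixels (107,249), (178,234), (122,348) and (194,336). The pan is empty and up, the cover is shut, and the bystanders look undisturbed.

```bash
python3 -c "
from plant import ctrl
ctrl.finish_job()"
```

```text
the job is handed in; nothing more can be done
```

The whole job was carried out in order and handed in at about 79 s of the 208 s allowed. The hand-in reports no verdict.

- **Weighing:** One weight was in the pan at the start, and I added the three from the tray. The pan came to rest about 24 mm down, inside the 17–31 mm band, with the gripper clear of it.
- **Recorder:** I slid the cover about 83 mm aside, pressed the button and slid the cover shut again. The pan was still about 24 mm down after the cover was shut. The button's travel is inferred, because it has no direct reading: the fingertips went about 5.9 mm below its top and would go no lower when pushed again.
- **Unloading:** I then put all four weights back in the tray.

**Last checks:**
- **Weights:** all four stand in the tray at least 50 mm from the walls.
- **Pan:** it is empty and up, with its floor at 100.9 mm.
- **Cover:** the plate and fin are within about 1 mm of where they started.
- **Cylinder, clamp, tips and green look-alike:** they look unmoved in the final pictures. Only the look-alike's position was measured at the end.

One thing went off plan: a weight already in the pan was found a few centimetres from where I had set it, at (611,-59) mm. It stayed upright in the pan and I picked it up from there.

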